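# Spring open the paint-pot case

## Robot

A 6-joint arm with a two-finger parallel gripper is mounted at the origin on the work surface. World frame = base frame: x ahead of the robot, y to its left, z up, the work surface at z = 0. Lengths are in m, angles in degrees, forces in N, time in s.
With the tool pointing down it reaches from about 0.25 to 0.725 m from the base axis. Payload 9.7 kg.
Tool frame: the origin (TCP) lies between the finger pads; the fingertips stand 11 mm ahead of it and the grasp point (between the pads) lies 8 mm behind it; y points along the fingers, x is the direction in which the jaws open and shut, and the axes are right-handed (so a half turn about y gives the same grasp; the last joint's range is limited). The gripper opens to 85 mm and grips with 20 to 120 N. Pads are 22 mm wide; open, the fingers measure 114 mm over their backs; the gripper's body (76 mm by 85 mm) begins 54 mm behind the grasp point. The pads swing forward as they close: fully open they stand 13 mm farther back than shut.
Start: joints at [73.396, 4.979, 10.078, 95.1, 0, 90], TCP at [0.157, 0.527, 0.242] pointing down, gripper open.
Joint ranges: [-179.16, 179.16], [-48.56, 103.87], [-65.8, 70.77], [-126.05, 130.52], [-82.76, 87.17], [-180, 180]. Speed limits (degrees/s): [127.2, 127.2, 147.25, 180, 180, 180].

## Interface

Orientations are given as [roll, pitch, yaw] about the fixed x, y, z axes, in that order (R = Rz(yaw) Ry(pitch) Rx(roll)).
In Python, from workcell import bot, vision gives the robot as it stands. The module is installed in compiled form; this text tells all that it offers.
- The arm moves only by the shell command python3 -m crank 'ROWS' [OPENING] [FORCE]. ROWS is text: rows parted by semicolons, each of 6 numbers parted by spaces: the shift along the tool's x, y, z in m, then the turn, a rotation vector about the tool's x, y, z in rad. A call has 1 to 8 rows; each row is the pose to reach, as a shift and turn from the pose commanded when the call began, along the tool's axes at that moment; what a row does not reach only later rows make up. A row lasts 1/10 s, in which the tool goes at most 50 mm and 8.59 degrees, less where a joint would pass 70% of its speed; a pose out of reach is approached as far as the arm can. A call with a gripper value outside its range is refused whole. OPENING is the gripper's target within -1 to 1 (shut at 1, half-way at 0, fully open at -1), set as the call begins (- or left out, the last holds). The fingers move at their own pace and stop on an object; FORCE is the grip in N (left out, the last holds). Time passes only in rows, so rows that repeat a pose let the fingers close. It gives the time, the measured TCP pose, the force and the opening at its end, in the units of the state.
- bot.get_obs(): the state, without advancing time (a new reading comes with each control period).
- vision.camera(name): name is "scene" or "top" or "wrist"; returns the picture (400x640x3 uint8, red, green, blue); there is no depth.
- vision.get_calibration(name): a dict with "fx", "fy", "cx", "cy" (pixels), "rvec" (rotation vector, rad) and "tvec" (3), from world to camera coordinates, as OpenCV has them. Camera axes: x right, y down, z forward; pixel columns grow to the right and rows downward; lengths in m; the calibration is good to about 2 mm. A picture is of the moment at which its call begins: read the wrist's pose just before it. get_calibration takes no time and is no camera call; for the wrist camera it gives the pose at the moment of the call.
- bot.job_done(): hands the job in, once; it reports no verdict.
The state is a dict: "time": time; "q": joint angles; "qd": joint speeds; "joint_efforts": joint torques, N m; "ee_pos": TCP position; "tcp_rot": TCP orientation; "wrist_force": force on the tool from outside, world axes, zero at the start; "torque": the same for the moment, N m; "opening": finger opening in m.
Only numpy, scipy, OpenCV 4.12 (cv2) and the standard library are available. Lean on these libraries where they do the work, as an engineer would, in place of code of your own. Each camera call takes 0.05 s, during which the arm holds its last target. There are 200 camera calls.

## Task

Press down the steel release tab on the front of the grey paint-pot case until its lid springs ajar, then push the lid with the fingers all the way back until it stays fully open, so the pots inside can be reached. Only press and push: do not lift, tip or shove the case, and leave the pots, cup, stick, brush and comb around it where they stand.

Things in the scene. Friction and masses are not known exactly. Their poses are not given: they have to be found in the camera images.
- case: Grey plastic paint-pot case standing loose on the table, about 2.2 kg, 140 (x) x 200 (y) x 50 mm high without its lid; 59 mm with the shut lid. Origin: centre of its underside; z up, -x is the front with the release tab, +x the hinge side. The case is turned by up to 20 degrees from facing the robot.
- lid (a joint): Lid, rad: 0 shut and latched, 1.92 fully open (leaning back past upright on its stop). Once unlatched, a sprung pin lifts it to about 0.4 and holds it there; then it must be pushed. The hinge is free: let go before upright (about 1.55) it falls back to 0.4, beyond it sinks to the open stop by its own weight. 0.16 kg; about 1 N at the free edge moves it.
- latch (a joint): Rocker latch with the release tab, rad: 0 at rest, grows as the tab is pressed, 0.34 at its stop; it lets the lid go at about 0.2 (tab about 8 mm down). Springs back to 0 when released. About 3.5 N at the tab releases it, about 4.5 N takes it to the stop.
- lid_hinge (a point): Middle of the hinge line of the lid, at the rear top edge of the case, 50 mm above the table. Turns with the lid; the hinge line runs along the case's y axis.
- tab_pad (a point): Press point on top of the release tab, a flat ribbed steel pad at the middle of the case's front, 43 mm above the table, 40 mm wide (case y). It is 52 mm in front of the front wall, 15 mm in from the pad's free end. 33 mm behind it stands the latch's hook, 64 mm high, which leans up to 13 mm towards it when pressed. Press straight down; the lid swings up and away.
- lid_edge (a point): Middle of the lower front edge of the lid; moves with it, 140 mm from the hinge. Height above the table: 50 mm shut, about 105 ajar, about 180 fully open. The lid is a flat plate 198 mm wide, 8 mm thick, with a steel strike plate, 34 mm wide, standing out 10 mm beyond this edge at its middle.
- pot_a: Bystander, leave alone. Capped glass paint pot, 54 mm across, 65 mm high, beside the front of the case. Origin: centre of its underside.
- pot_b: Bystander, leave alone. Capped glass paint pot, 48 mm across, 55 mm high, beside the front of the case. Origin: centre of its underside.
- pot_c: Bystander, leave alone. Larger capped glass paint pot, 66 mm across, 85 mm high, to the robot's right. Origin: centre of its underside.
- cup: Bystander, leave alone. White plastic cup, 68 mm across, 75 mm high, at the case's left (+y) side. Origin: centre of its underside.
- stick: Bystander, leave alone. Flat wooden stir stick 150 x 22 x 8 mm at the case's right side. Origin: centre of its underside.
- brush: Bystander, leave alone. Paint brush lying to the robot's right. Origin: centre of its underside.
- comb: Bystander, leave alone. Marbling comb, wooden bar 260 mm long with steel pins, lying beyond the case. Origin: centre of its underside.

How it is judged (in metres and radians):
On the way, in this order (a step that is already met when the one before it is completed fails the run):
1. the release tab is pressed down with the fingers (value of joint latch above 0.14 rad and contact force between the fingers and latch above 0.3 N).
2. the lid has sprung ajar (value of joint lid between 0.3 and 0.9 rad), for 0.1 s.
3. the fingers push the lid up (value of joint lid between 0.9 and 1.9 rad and contact force between the fingers and lid above 0.05 N).
At the end, for the whole second after the job is handed in: The lid stands open beyond 1.8 rad and is at rest, the release tab has sprung back (latch under 0.06 rad), the case stands flat within 30 mm of where it was and every bystander within 25 mm of where it was (value of joint lid above 1.8 rad and velocity of joint lid between -0.1 and 0.1 rad/s and value of joint latch below 0.06 rad and distance of case from where it was at the start of the episode below 0.03 m and angle between case's own z axis and vertical below 0.05 rad and linear speed of case below 0.02 m/s and distance of each of pot_a, pot_b, cup, stick, brush, comb, pot_c from where it was at the start of the episode below 0.025 m); the robot touches nothing.
It fails at once if the case is shifted more than 30 mm, tipped or lifted (distance of case from where it was at the start of the episode above 0.03 m or angle between case's own z axis and vertical above 0.15 rad or height (world z) of case above 0.012 m).
It fails at once if a bystander is moved more than 25 mm or lifted (distance of any of pot_a, pot_b, cup, stick, brush, comb, pot_c from where it was at the start of the episode above 0.025 m or height (world z) of any of pot_a, pot_b, cup, stick, brush, comb, pot_c above 0.02 m).
It fails at once if a pot or the cup is knocked over (angle between any of pot_a, pot_b, pot_c, cup's own z axis and vertical above 0.5 rad).
It also fails if it takes over 43 s, if anything falls off the work surface, if the arm or the gripper's body presses on something with over 40 N, if the wrist force passes 120 N, or if a joint passes its speed limit or range.

## Working session

There is one attempt and no reset: what is moved stays moved. The work goes in short steps, Python scripts to look and compute and a shell command to move; the robot and the scene stay as the last step left them, time stands still between calls to the robot, and variables do not carry over. Pictures are saved under pics/ and viewed, about 8 in all and at most 12, crops included, and the job is handed in when it is done.

```bash
mkdir -p pics
python3 - <<'E'
from workcell import bot, vision
import cv2
for n in ("top","scene"):
    cv2.imwrite(f"pics/{n}0.png",vision.camera(n)[:,:,::-1])
    print(n,vision.get_calibration(n))
o=bot.get_obs();print(o)
E
```

```text
top {'fx': 472.17517378448764, 'fy': 472.17517378448764, 'cx': 316.56250000078626, 'cy': 205.21376507960875, 'rvec': array([ 2.13259799, -2.12489746,  0.21920254]), 'tvec': array([-0.07360818,  0.62143316,  1.26481818])}
scene {'fx': 426.50594018438284, 'fy': 426.50594018438284, 'cx': 320.1965233499574, 'cy': 192.33187408032333, 'rvec': array([ 2.13126693,  0.76867303, -0.35209409]), 'tvec': array([-0.42961512, -0.21013607,  1.27825064])}
{'time': 0.1, 'q': array([7.33965565e+01, 5.00965263e+00, 1.00388564e+01, 9.51015752e+01,
       1.92765226e-03, 8.99992904e+01]), 'qd': array([ 0.03742294, -0.07741023,  0.17260086,  0.0184671 , -0.03615033,
        0.02592785]), 'joint_efforts': array([ 2.05698285e-05, -5.21558225e+01,  4.65655160e+01,  1.60503091e-02,
       -6.77208664e-05,  9.75793654e-06]), 'ee_pos': array([0.15709267, 0.52687349, 0.24163639]), 'tcp_rot': array([-8.99980715e+01,  7.23714344e-02,  7.33972661e+01]), 'wrist_force': array([-0.21996809, -0.49461277,  0.82917911]), 'torque': array([ 0.04796445,  0.02493861, -0.0035463 ]), 'opening': 0.08553879735584075}
```

View pics/top0.png

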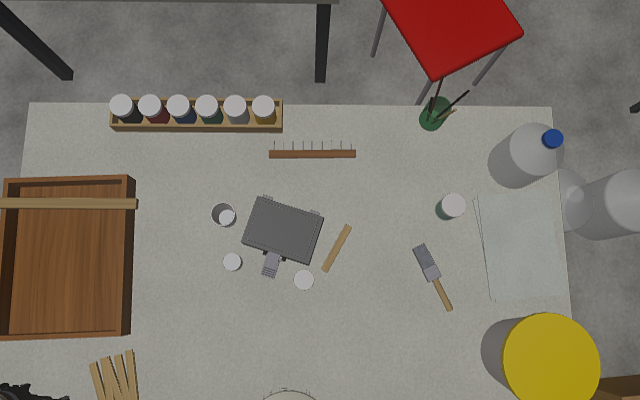

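View pics/scene0.png

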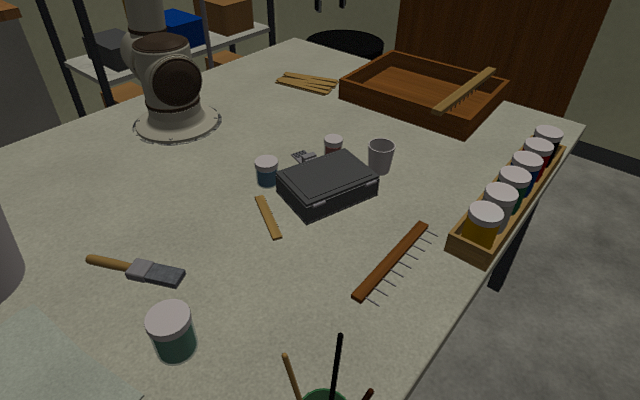

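The top view (world x up, y left) shows the case with corners near (260,197), (323,214), (308,264) and (242,245). The tab is at (270,265), pot_b at (232,262), pot_a at (304,280), the cup at (224,215) and the stick at (337,248). I'll zoom in for better pixel positions.

```bash
cat > h.py <<'E'
import numpy as np, cv2
from workcell import bot, vision
def bp(n,px,z,c=None):
    c=c or vision.get_calibration(n); R=cv2.Rodrigues(c["rvec"])[0]; C=-R.T@c["tvec"]
    d=R.T@np.array([(px[0]-c["cx"])/c["fx"],(px[1]-c["cy"])/c["fy"],1]); return C+d*(z-C[2])/d[2]
def proj(n,P,c=None):
    c=c or vision.get_calibration(n); K=np.array([[c["fx"],0,c["cx"]],[0,c["fy"],c["cy"]],[0,0,1]])
    return cv2.projectPoints(np.array(P,float).reshape(-1,3),c["rvec"],c["tvec"],K,None)[0][:,0]
E
python3 - <<'E'
import cv2
i=cv2.imread("pics/top0.png")[185:300,205:365]
cv2.imwrite("pics/crop.png",cv2.resize(i,None,fx=5,fy=5,interpolation=cv2.INTER_CUBIC))
E
```

```text
(no output)
```

View pics/crop.png

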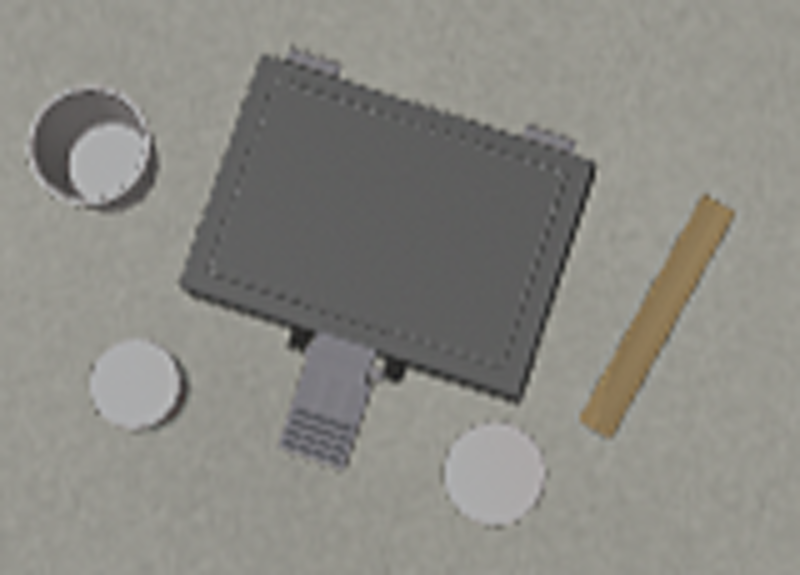

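The zoomed crop shows the lid corners at crop positions (265,58), (595,165), (520,400) and (183,285). The pad's free end runs from (281,450) to (347,467), pot_b is at (137,385), pot_a at (495,474) and the cup at about (90,148).

Run:
```python
from h import *
f=lambda u,v,z:bp("top",(205+u/5-.4,185+v/5-.4),z)
np.set_printoptions(precision=4,suppress=True)
RL,RR,FR,FL=[f(u,v,.059) for u,v in((265,58),(595,165),(520,400),(183,285))]
c=(RL+RR+FR+FL)/4
y=(RL+FL-RR-FR);y/=np.linalg.norm(y);x=(RL+RR-FL-FR);x/=np.linalg.norm(x)
print("c",c,"sides",np.linalg.norm(RL-RR),np.linalg.norm(FL-FR),np.linalg.norm(RL-FL),np.linalg.norm(RR-FR),"yaw",np.degrees(np.arctan2(x[1],x[0])),np.degrees(np.arctan2(-y[0],y[1])))
yaw=(np.arctan2(x[1],x[0])+np.arctan2(-y[0],y[1]))/2
X=np.array([np.cos(yaw),np.sin(yaw),0]);Y=np.array([-X[1],X[0],0])
for d,n in((0,"c"),(-.122,"pad"),(-.137,"end"),(.07,"hinge"),(-.07,"front")): print(n,(c+d*X)[:2],"r",np.hypot(*(c+d*X)[:2]))
print("end meas",f(314,458,.043))
for n,u,v,z in(("a",495,474,.065),("b",137,385,.055),("cup",90,148,.075)):
    p=f(u,v,z);print(n,p,"case frame",(p-c)@X,(p-c)@Y)
```

```text
c [0.552  0.0225 0.059 ] sides 0.19506199706892785 0.1964625800861816 0.13490607945265887 0.1370069122720194 yaw -17.79124475308287 -18.24662777723597
c [0.552  0.0225] r 0.5524757801280935
pad [0.436  0.0602] r 0.4401381555764137
end [0.4217 0.0648] r 0.4266926403371676
hinge [0.6186 0.0008] r 0.6185866353639536
front [0.4855 0.0441] r 0.4874521000112669
end meas [0.4249 0.0635 0.043 ]
a [ 0.4157 -0.0366  0.065 ] case frame -0.11135712970950949 -0.09828940782159575
b [0.4638 0.1603 0.055 ] case frame -0.1265224342561155 0.10384874517771814
cup [0.5922 0.1876 0.075 ] case frame -0.012832182782022387 0.16945516823233198
```

The case is at (0.552, 0.0225) with yaw about -18°. The lid measures about 196 x 136 mm, against 198 x 140 expected, and the measured tab end is within 3 mm of prediction. I'll shut the gripper and move above the pad.

```bash
python3 -m crank '-0.046 0 -0.050 0 0.024 0;-0.092 0 -0.1 0 0.024 0;-0.138 0 -0.15 0 0.024 0;-0.184 0 -0.2 0 0.024 0;-0.23 0 -0.25 0 0.024 0;-0.276 0 -0.3 0 0.024 0;-0.322 0 -0.35 0 0.024 0;-0.367 0 -0.399 0 0.024 0' 1 40
```

```text
time: 0.9
ee_pos: [0.3623, 0.1815, 0.2422]
tcp_rot: [-90.0, -0.0, 72.0]
wrist_force: [0.2, 1.2, -0.1]
opening: -0.0001
```

```bash
python3 -m crank '-0.031 0 -0.035 0 0 0;-0.062 0 -0.07 0 0 0;-0.092 0 -0.105 0 0 0;-0.092 0.03 -0.105 0 0 0;-0.092 0.07 -0.105 0 0 0;-0.092 0.11 -0.105 0 0 0;-0.092 0.14 -0.105 0 0 0;-0.092 0.14 -0.105 0 0 0'
python3 - <<'E'
from h import *
i=vision.camera("wrist");c=vision.get_calibration("wrist");print(bot.get_obs()["ee_pos"],proj("wrist",[[.437,.0598,.043],[.4217,.0648,.043],[.4855,.0441,.05],[.434,.061,.091]],c))
t=vision.camera("top")[185:300,205:365]
w=cv2.resize(i,(640,400));t=cv2.resize(t,None,fx=1.0,fy=1.0)
cv2.imwrite("pics/w1.png",i[:,:,::-1])
E
```

```text
time: 1.7
ee_pos: [0.4309, 0.063, 0.0983]
tcp_rot: [-89.6, 0.2, 72.0]
wrist_force: [-0.4, -0.1, -0.2]
opening: -0.0001
[0.43213192 0.06330208 0.10107994] [[320.70041615 236.7894402 ]
 [320.77858522 213.01997516]
 [320.65246921 311.56581221]
 [320.86621593 270.42208316]]
```

View pics/w1.png

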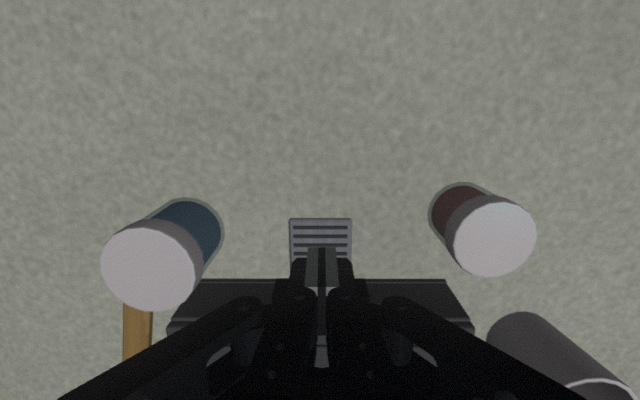

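The wrist view shows the pad centred at column 320 with its free end at row 218, against 213 predicted, so the tab is about 3 mm nearer the case. The fingers sit over it and both pots are clear. I'll press down.

```bash
python3 -m crank '0 0.01 -0.003 0 0 0;0 0.025 -0.003 0 0 0;0 0.037 -0.003 0 0 0;0 0.041 -0.003 0 0 0;0 0.044 -0.003 0 0 0;0 0.047 -0.003 0 0 0;0 0.047 -0.003 0 0 0;0 0.047 -0.003 0 0 0'
```

```text
time: 2.6
ee_pos: [0.4364, 0.0626, 0.0556]
tcp_rot: [-90.0, -0.0, 72.0]
wrist_force: [0.1, 0.1, -0.0]
opening: 0.0002
```

```bash
python3 -m crank '0 0.003 0 0 0 0;0 0.006 0 0 0 0;0 0.008 0 0 0 0;0 0.01 0 0 0 0;0 0.012 0 0 0 0;0 0.0135 0 0 0 0;0 0.0135 0 0 0 0;0 0.0135 0 0 0 0'
python3 - <<'E'
from h import *
cv2.imwrite("pics/s2.png",cv2.resize(vision.camera("scene")[110:240,230:420],None,fx=4,fy=4,interpolation=cv2.INTER_CUBIC)[:,:,::-1])
E
```

```text
time: 3.4
ee_pos: [0.4356, 0.0628, 0.0416]
tcp_rot: [-89.9, -0.0, 72.0]
wrist_force: [-5.4, 3.9, 4.6]
opening: -0.0
```

View pics/s2.png

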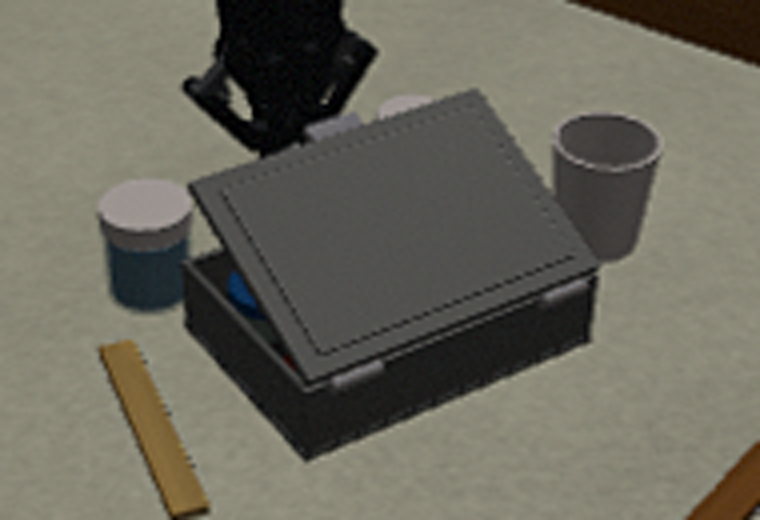

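The scene view shows the lid ajar at about 0.4 rad and the case still in place. Next I'll raise the tool, back off and tilt it 45° so the fingers can reach under the lid edge.

```bash
python3 -m crank '0 -0.015 0.001 0 0 0;0 -0.05 0.01 0 0 0;0 -0.088 0.012 -0.13 0 0;0 -0.088 0.012 -0.26 0 0;0 -0.088 0.012 -0.39 0 0;0 -0.088 0.012 -0.52 0 0;0 -0.088 0.012 -0.65 0 0;0 -0.088 0.012 -0.785 0 0'; python3 -m crank '0 0 0 0 0 0;0 0 0 0 0 0;0 0 0 0 0 0'
python3 - <<'E'
from h import *
from scipy.spatial.transform import Rotation as Ro
o=bot.get_obs();p=o["ee_pos"]-[.552,.0225,0];print(o["ee_pos"],o["tcp_rot"],"u",p@[.951,-.309,0],"v",p@[.309,.951,0]);print(Ro.from_euler("xyz",o["tcp_rot"],degrees=True).as_matrix())
E
```

```text
time: 4.25
ee_pos: [0.4339, 0.0733, 0.1296]
tcp_rot: [-134.9, 0.4, 71.5]
wrist_force: [28.4, 11.5, 19.8]
opening: -0.0
time: 4.55
ee_pos: [0.4341, 0.0736, 0.1319]
tcp_rot: [-134.6, 0.3, 71.6]
wrist_force: [-0.7, -0.0, 0.3]
opening: -0.0001
[0.43408214 0.07361918 0.13187368] [-134.59626178    0.26977892   71.59617869] u -0.1279357088641007 v 0.012177717222849455
[[ 0.31570882  0.6651388  -0.67669662]
 [ 0.94884444 -0.22484502  0.22167306]
 [-0.00470851 -0.71206396 -0.70209881]]
```

```bash
python3 -m crank '-0.005 0 -0.006 0 0 0;-0.01 0.01 -0.012 0 0 0;-0.01 0.03 -0.012 0 0 0;-0.01 0.045 -0.012 0 0 0;-0.01 0.045 -0.012 0 0 0;-0.01 0.045 -0.012 0 0 0'
python3 - <<'E'
from h import *
o=bot.get_obs();p=o["ee_pos"]-[.552,.0225,0];print(o["ee_pos"],o["tcp_rot"],"u",p@[.951,-.309,0],"v",p@[.309,.951,0])
a=vision.camera("scene")[100:240,230:420];b=vision.camera("wrist")
a=cv2.resize(a,(540,400),interpolation=cv2.INTER_CUBIC);b=cv2.resize(b,(260,162))
k=np.zeros((562,540,3),np.uint8);k[:400]=a;k[400:,:260]=b
t=vision.camera("top")[175:305,195:375];k[400:,300:524]=cv2.resize(t,(224,162))
cv2.imwrite("pics/s3.png",k[:,:,::-1])
E
```

```text
time: 5.15
ee_pos: [0.4687, 0.0506, 0.1074]
tcp_rot: [-134.6, 0.4, 71.5]
wrist_force: [-0.6, 0.2, -0.9]
opening: 0.0001
[0.46866766 0.05056345 0.1074375 ] [-134.59683873    0.37671933   71.51091498] u -0.08792066149505376 v 0.0009386476519192441
```

View pics/s3.png

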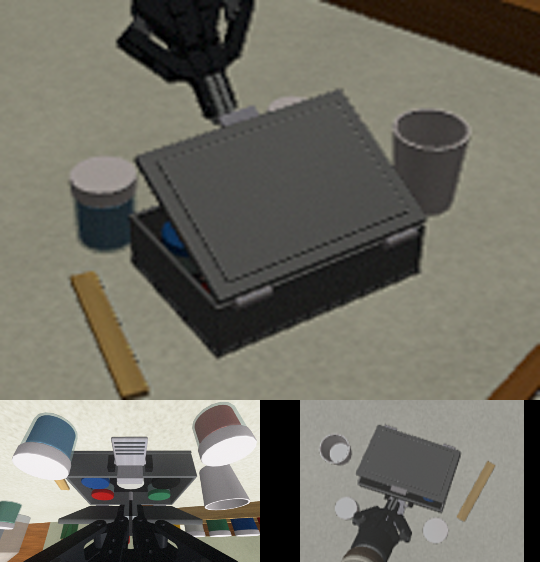

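The composite shows the fingers just in front of and below the strike plate, centred on it, with all the pots, the cup and the stick in their places. I'll insert 30 mm and start lifting.

```bash
python3 -m crank '0 0.015 0 0 0 0;0 0.03 0 0 0 0;0 0.03 0 0 0 0;0 0.027 -0.010 0 0 0;0 0.024 -0.02 0 0 0;0 0.022 -0.03 0 0 0;0 0.020 -0.04 0 0 0;0 0.020 -0.04 0 0 0'
python3 - <<'E'
from h import *
o=bot.get_obs();p=o["ee_pos"]-[.552,.0225,0];print(o["wrist_force"],o["tcp_rot"],"u",p@[.951,-.309,0],"v",p@[.309,.951,0])
a=vision.camera("scene")[70:240,210:440]
cv2.imwrite("pics/s4.png",cv2.resize(a,None,fx=3,fy=3,interpolation=cv2.INTER_CUBIC)[:,:,::-1])
E
```

```text
time: 6.1
ee_pos: [0.5101, 0.0381, 0.1226]
tcp_rot: [-134.7, 0.3, 71.6]
wrist_force: [-0.9, 0.5, -0.4]
opening: -0.0003
[-0.91513272  0.54697749 -0.41782259] [-134.72416518    0.31078312   71.59146636] u -0.044692880668970855 v 0.0018399271168047177
```

View pics/s4.png

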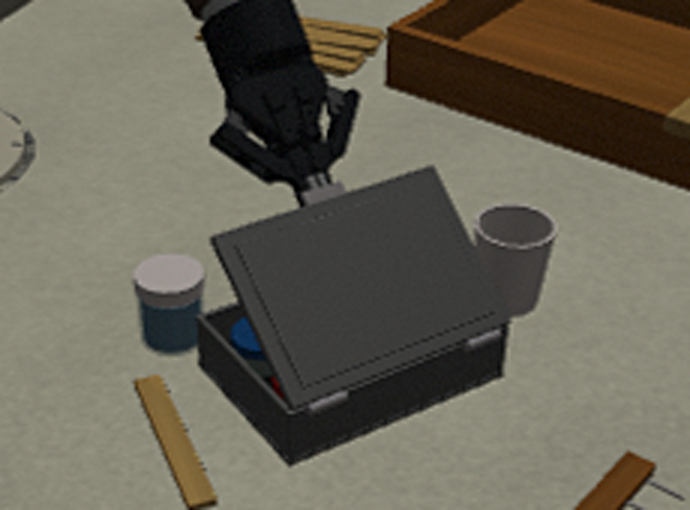

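The lid is rising (about 0.6 rad) with the fingers under the strike plate, so I'll continue along the arc.

```bash
python3 -m crank '0 -0.001 -0.009 0 0 0;0 -0.0015 -0.018 0 0 0;0 -0.001 -0.027 0 0 0;0 -0.0005 -0.037 0 0 0;0 0.001 -0.046 0 0 0;0 0.003 -0.055 0 0 0;0 0.006 -0.064 0 0 0;0 0.009 -0.073 0 0 0' && python3 -m crank '0 0.004 -0.008 0 0 0;0 0.009 -0.016 0 0 0;0 0.014 -0.024 0 0 0;0 0.020 -0.0315 0 0 0;0 0.026 -0.037 0 0 0;0 0.032 -0.043 0 0 0;0 0.038 -0.0485 0 0 0;0 0.043 -0.052 0 0 0'
python3 - <<'E'
from h import *
o=bot.get_obs();p=o["ee_pos"]-[.552,.0225,0];print(o["wrist_force"],o["tcp_rot"],"u",p@[.951,-.309,0],"v",p@[.309,.951,0])
a=vision.camera("scene")[70:240,210:440]
cv2.imwrite("pics/s5.png",cv2.resize(a,None,fx=3,fy=3,interpolation=cv2.INTER_CUBIC)[:,:,::-1])
E
```

```text
time: 6.95
ee_pos: [0.565, 0.0197, 0.1653]
tcp_rot: [-134.6, 0.4, 71.6]
wrist_force: [0.4, 0.5, -0.7]
opening: -0.0002
time: 7.75
ee_pos: [0.6287, -0.0014, 0.1707]
tcp_rot: [-134.6, 0.4, 71.6]
wrist_force: [-0.6, -0.5, -0.4]
opening: -0.0002
[-0.62383931 -0.49430677 -0.36786985] [-134.58373655    0.40820101   71.60970171] u 0.08034605095171307 v 0.0009396784178862588
```

View pics/s5.png

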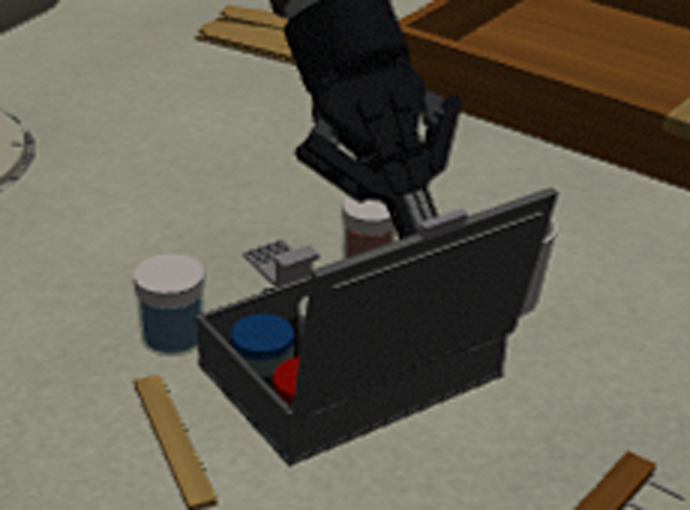

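The lid is past upright. I'll give it a small extra push to the stop, then retreat slowly at first along the finger axis.

```bash
python3 -m crank '0 0.005 -0.003 0 0 0;0 0.009 -0.006 0 0 0;0 0.009 -0.006 0 0 0;0 0.0 0 0 0 0;0 -0.02 0.005 0 0 0;0 -0.06 0.005 0 0 0;0 -0.10 0.005 0 0 0;0 -0.13 0.005 0 0 0' && python3 -m crank '0 0 0 0 0 0;0 0 0 0 0 0;0 0 0 0 0 0;0 0 0 0 0 0;0 0 0 0 0 0'
python3 - <<'E'
from h import *
o=bot.get_obs();print(o["wrist_force"])
C=np.array([.552+.003*.951,.0225-.003*.309,0]);X=np.array([.951,-.309,0])
for ph in(1.7,1.8,1.92):
    e=C+X*(.07-.14*np.cos(ph))+[0,0,.05+.14*np.sin(ph)]; Y=np.array([.309,.951,0])
    print(ph,proj("scene",[e+.099*Y,e-.099*Y]))
a=vision.camera("scene")[70:240,210:440]; t=vision.camera("top")[175:305,195:375]
k=np.zeros((580,690,3),np.uint8);k[:380]=cv2.resize(a,(514,380),interpolation=cv2.INTER_CUBIC)[:,:1] if 0 else 0
k[:380,:514]=cv2.resize(a,(514,380),interpolation=cv2.INTER_CUBIC);k[380:,:277]=cv2.resize(t,(277,200))
cv2.imwrite("pics/s6.png",k[:,:,::-1])
E
```

```text
time: 8.6
ee_pos: [0.5364, 0.0297, 0.2623]
tcp_rot: [-134.7, 0.3, 71.6]
wrist_force: [0.8, 0.3, -0.6]
opening: -0.0001
time: 9.1
ee_pos: [0.5383, 0.029, 0.2586]
tcp_rot: [-134.5, 0.5, 71.6]
wrist_force: [0.1, -0.7, -0.2]
opening: -0.0003
[ 0.05172794 -0.67834946 -0.15805051]
1.7 [[390.88731362 129.53296342]
 [309.9197338  157.22565226]]
1.8 [[395.07420928 133.4769015 ]
 [313.79719764 161.85243877]]
1.92 [[399.93820044 138.96036733]
 [318.40970206 168.20190819]]
```

View pics/s6.png

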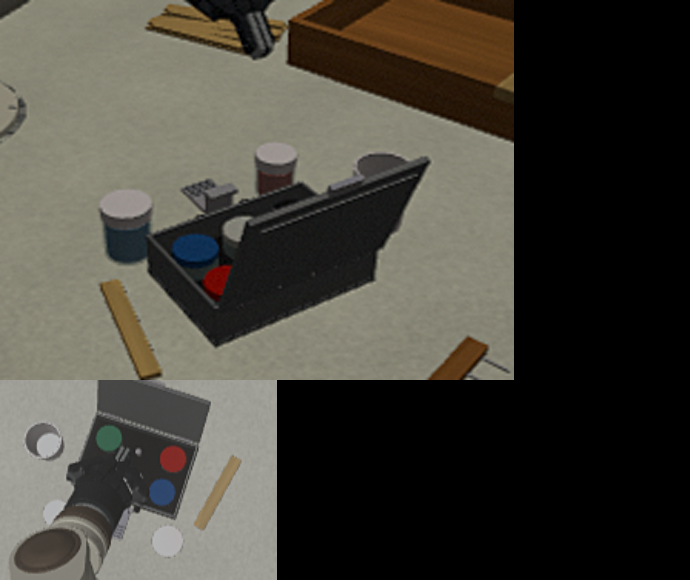

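The lid's free edge is at scene pixels (321,169) and (401,142). The prediction for 1.92 rad is (318,168) and (400,139), so the lid is fully open. The tab is up, the bystanders haven't moved and the gripper is clear.

```bash
python3 -c "
from workcell import bot; print(bot.job_done())"
```

```text
the job is handed in; nothing more can be done
None
```

The lid is fully open and the job is handed in, at about 9 s on the robot's clock. I pressed the tab with the shut fingers until the lid sprang ajar. I then tilted the tool 45°, lifted the lid from under its front edge, pushed it back past upright and withdrew.

**Last checks:**
- **Lid:** its free edge in the scene camera is within about 3 pixels of the position predicted for 1.92 rad.
- **Case, tab and bystanders:** by eye, the tab looks sprung back and the case unmoved. The pots, cup and stick also look where they were. The brush, pot_c and most of the comb were outside the last pictures, but the arm never went near the first two.
- **Robot:** the wrist force is about zero and the gripper is well clear of everything.

**What disagreed:**
- The tab was about 3 mm nearer the case than first measured, and I corrected for that before pressing.
- About 7 N of sideways force showed while pressing, probably the hook leaning on the fingers.
- The wrist force read about 36 N for a moment at the end of the fast tilt. It was gone 0.3 s later and the next picture showed nothing moved, so I took it to be the tool stopping suddenly. I did not check this further.

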